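# Change over the drying hooks

## Task

First swing the folded orange hook fully out, then move the hanging sample pot from the blue hook onto the orange one and let go of it there. Fold the emptied blue hook flat against its board and press it home firmly, with about 15 N, for about half a second so that its foam pad beds down, and leave it flat with the orange hook still out. Be gentle: more than 25 N of push or pull square to the board ruins either hook's foam pad, and the pot must not be dropped nor the other things on the bench disturbed.

Things in the scene. Friction and masses are not known exactly. Their poses are not given: they have to be found in the camera images.
- orange_place (a point): nominal hinge axis of the orange hook at its arm's centre line, 180 mm up. Fixed wooden board 150 wide, 20 thick, top edge at 196, on a foot 130x170x16. -x points out of the board's face (22 mm behind this point), z up; board spans y -40 to +110. Uneven foam pad: the real hinge and arm sit up to 6 mm nearer or farther along x than this point; find by touch
- orange_hook (a joint): hinge angle of the orange hook, vertical axis, 0.3 N m friction, stays where left: 0 = folded flat (arm along +y of orange_place), 1.57 = swung fully out (arm along -x), stops at both. Arm: level bar 10 mm thick, 180 mm up; its end is an upright round post 12 mm thick, 85 mm from the hinge axis, top at 230 mm (34 above the board), to be pushed or pinched from above
- orange_pad (a joint): how far the orange hook's foam pad is pulled out from (+) or pressed towards (-) the board, m; 0 unloaded; springy, 5 N per mm of net force on the hook square to the board; it is ruined beyond 5 mm (25 N) either way
- blue_place (a point): nominal hinge axis of the blue hook at its arm's centre line, 180 mm up. Fixed wooden board 150 wide, 20 thick, top edge at 196, on a foot 130x170x16. -x points out of the board's face (22 mm behind this point), z up; board spans y -40 to +110. Uneven foam pad: the real hinge and arm sit up to 6 mm nearer or farther along x than this point; find by touch
- blue_hook (a joint): hinge angle of the blue hook, vertical axis, 0.3 N m friction, stays where left: 0 = folded flat (arm along +y of blue_place), 1.57 = swung fully out (arm along -x), stops at both. Arm: level bar 10 mm thick, 180 mm up; its end is an upright round post 12 mm thick, 85 mm from the hinge axis, top at 230 mm (34 above the board), to be pushed or pinched from above
- blue_pad (a joint): how far the blue hook's foam pad is pulled out from (+) or pressed towards (-) the board, m; 0 unloaded; springy, 5 N per mm of net force on the hook square to the board; it is ruined beyond 5 mm (25 N) either way
- pot_grip (a point): centre of the pot's green upright grip tab, 16 (y) x 24 (x) x 48 (z) mm. Below it a white closed loop, opening 62 wide (y) x 80 high, and in it a yellow cup 62 across, 50 high, its bottom 162 mm below this point; 110 to 220 g. The loop's top bar, underside 32 mm below this point, at first rests on the blue hook's arm, which runs through the loop along x
- pot_eye (a point): middle of the underside of the loop's top bar (24 mm along x, 74 along y, 8 thick), which rests on a hook's arm; 32 mm below pot_grip, same axes
- beaker_mid (a point): glass beaker, 60 mm across, 80 mm high; bystander, this point is its centre, half-way up
- bowl_mid (a point): orange bowl, 90 mm across, 45 mm high; bystander, this point is its centre, half-way up
- jar_mid (a point): white jar, 70 mm across, 90 mm high; bystander, this point is its centre, half-way up
- bottle1_mid (a point): white bottle with green cap, 64 mm across, 170 mm high; bystander, this point is its centre, half-way up
- bottle2_mid (a point): white bottle with blue cap and label, 64 mm across, 170 mm high; bystander, this point is its centre, half-way up
- roll_mid (a point): upright paper roll, 100 mm across, 100 mm high; bystander, this point is its centre, half-way up
Mind the look-alikes: they are no part of the job. What is shaped like the part that bears pot_grip but purple is not meant.

How it is judged:
By the outcome, as a careful person would: the job done as asked, in the order asked, and still so for the second after the job is handed in, with the robot touching nothing.
It also fails if it takes over 72 s, if anything falls off the work surface, if the arm or the gripper's body presses on something with over 40 N, if the wrist force passes 120 N, or if a joint passes its speed limit or range.

## Robot

A 6-joint arm with a two-finger parallel gripper is mounted at the origin on the work surface. World frame = base frame: x ahead of the robot, y to its left, z up, the work surface at z = 0. Lengths are in m, angles in rad, forces in N, time in s.
With the tool pointing down it reaches from about 0.325 to 0.775 m from the base axis. Payload 5.5 kg.
Tool frame: the origin (TCP) lies between the finger pads; the fingertips stand 8 mm ahead of it and the grasp point (between the pads) lies 11 mm behind it (bot.finger_overhang is the distance from the TCP to the fingertips, in m); z points along the fingers, x is the direction in which the jaws open and shut, and the axes are right-handed (so a half turn about z gives the same grasp; the last joint's range is limited). The gripper opens to 88 mm and grips with 3 to 60 N. Pads are 20 mm wide; open, the fingers measure 115 mm over their backs; the gripper's body (75 mm by 178 mm) begins 61 mm behind the grasp point.
Start: joints at [1.053, 0.091, 1.231, -0, 1.82, -0.057], TCP at [0.267, 0.537, 0.231] pointing down, gripper open.
Joint ranges: [-2.87, 2.87], [-0.86, 2.18], [0.17, 2.46], [-1.51, 4.65], [0.06, 2.69], [-2.65, 2.65]. Speed limits (rad/s): [2.57, 2.57, 3.01, 3.14, 3.14, 3.14].

## Interface

Orientations are given as a rotation vector (axis times angle).
In Python, from rig import state, optics, workorder, spotter, bot gives the robot as it stands.
- The arm moves only by the tool play_rows, never from a script. Its argument "motion" is a list of rows, each a list of 5 numbers: the shift along the tool's x, y, z in mm, then the turn about the tool's z in rad, then the closure, from -1 (fully open) to 1 (shut), so that 0 is half open. A call has 1 to 12 rows; each row is the pose to reach, as a shift and turn from the pose measured when the call began, along the tool's axes at that moment; what a row does not reach only later rows make up. A row lasts 1/10 s, in which the tool goes at most 50 mm and 8.59 degrees, less where a joint would pass 70% of its speed; a pose out of reach is approached as far as the arm can. A call with a gripper value outside its range is refused whole. The fingers move at their own pace and stop on an object; the grip force is fixed at half the most. Time passes only in rows, so rows that repeat a pose let the fingers close. It gives the time, the measured TCP pose, the force and the opening at its end, in the units of the state.
- state(): the state, without advancing time (a new reading comes with each control period).
- optics.get_image(name): name is "side" or "top"; returns the picture (400x640x3 uint8, red, green, blue); there is no depth.
- optics.calibration(name): a dict with "mtx" (3x3 intrinsics, pixels), "rvec" (rotation vector, rad) and "tvec" (3), from world to camera coordinates, as OpenCV has them. Camera axes: x right, y down, z forward; pixel columns grow to the right and rows downward; lengths in m; the calibration is good to about 2 mm. A picture is of the moment at which its call begins. calibration takes no time and is no camera call.
- workorder.hand_in(): hands the job in, once; it reports no verdict.
Trained networks look in the newest picture that a camera, given by its name, has taken for a name from the list of things; names that differ only in an ending like _2 or _b are one class to them, and where a whole thing is asked for, a point or a joint stands for the part that bears it (a point fixed in the world has none). Each returns a list of dicts, best first, with "conf" (0 to 1); they miss things now and then, are a little off and sometimes report something else, mostly with a low value. They report only what shows in the picture. A call takes as long as a camera call. They do not tell look-alikes from the thing itself.
- spotter.search_frame(camera, thing): "point" ([column, row] in pixels, amid what is visible of it).
- spotter.regions_of(camera, thing): "region" (400x640 bool, what is visible of it) and "point" ([column, row] in pixels, amid what is visible of it).
The state is a dict: "time": time; "joints": joint angles; "qvel": joint speeds; "tau": joint torques, N m; "ee_pos": TCP position; "tool_rot": TCP orientation; "ft_force": force on the tool from outside, world axes, zero at the start; "wrist_torque": the same for the moment, N m; "grip_width": finger opening in m.
Only numpy, scipy, OpenCV 4.12 (cv2) and the standard library are available. Lean on these libraries where they do the work, as an engineer would, in place of code of your own. Each camera call takes 0.05 s, during which the arm holds its last target. There are 200 camera calls.

## Working session

There is one attempt and no reset: what is moved stays moved. The work goes in short steps, Python scripts to look and compute and a tool call to move; the robot and the scene stay as the last step left them, time stands still between calls to the robot, and variables do not carry over. Pictures are saved under pics/ and viewed, about 8 in all and at most 12, crops included, and the job is handed in when it is done.

Besides the shell and the picture viewer there is one more tool, called after "Call:" by a JSON object that holds its "name" and its "arguments", one argument or row to a line. play_rows: Moves the arm, as the interface text tells. Its arguments: {"type":"object","properties":{"motion":{"type":"array"}},"required":["motion"]}

```bash
ls; mkdir -p pics
python3 - <<'E'
from rig import state, optics, bot
import cv2,numpy as np
s=state();print({k:np.round(v,3).tolist() for k,v in s.items()})
for n in("side","top"):
    cv2.imwrite(f"pics/{n}0.png",optics.get_image(n)[:,:,::-1])
    c=optics.calibration(n);R=cv2.Rodrigues(np.array(c["rvec"],float))[0];print(n,np.round(c["mtx"],1).tolist(),np.round(R,3).tolist(),(-R.T@np.ravel(c["tvec"])).round(3))
E
```

```text
pics
{'time': 0.0, 'joints': [1.053, 0.092, 1.232, 0.0, 1.82, -0.057], 'qvel': [0.001, 0.0, -0.001, -0.003, 0.002, -0.001], 'tau': [-0.001, -44.646, -40.645, 0.07, 0.029, -0.0], 'ee_pos': [0.267, 0.537, 0.23], 'tool_rot': [2.669, 1.655, -0.003], 'ft_force': [0.051, 0.108, -0.464], 'wrist_torque': [-0.014, 0.024, -0.061], 'grip_width': 0.088}
side [[513.4, 0.0, 320.1], [0.0, 513.4, 191.5], [0.0, 0.0, 1.0]] [[-0.815, -0.579, -0.019], [-0.387, 0.569, -0.725], [0.43, -0.584, -0.688]] [-0.135  0.823  1.128]
top [[513.5, 0.0, 316.1], [0.0, 513.5, 203.0], [0.0, 0.0, 1.0]] [[-0.001, -1.0, 0.004], [-0.984, 0.0, -0.179], [0.179, -0.004, -0.984]] [ 0.214 -0.002  1.537]
```

View pics/side0.png

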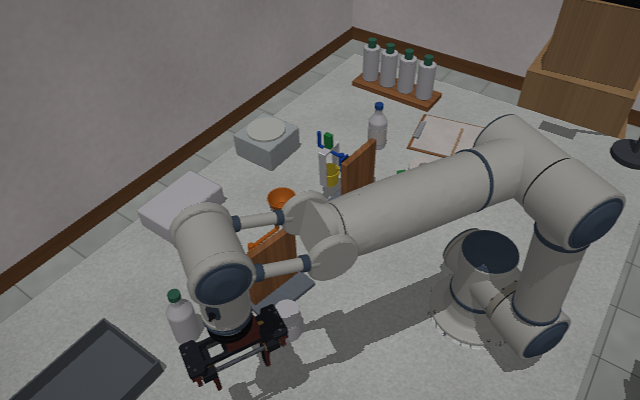

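View pics/top0.png

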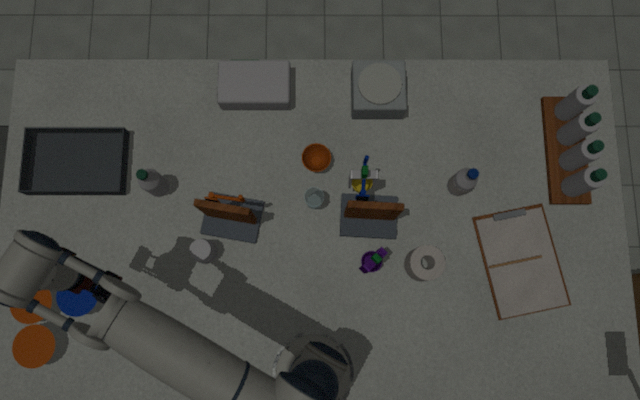

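```bash
python3 - <<'E'
import cv2,numpy as np
i=cv2.imread("pics/top0.png")
a=cv2.resize(i[180:250,180:280],None,fx=6,fy=6,interpolation=cv2.INTER_CUBIC)
b=cv2.resize(i[145:245,335:415],None,fx=5,fy=5,interpolation=cv2.INTER_CUBIC)
cv2.imwrite("pics/za.png",a);cv2.imwrite("pics/zb.png",b)
E
cat > h.py <<'E'
import cv2,numpy as np
from rig import state, optics, spotter, bot
C={n:optics.calibration(n) for n in("side","top")}
def ray(n,uv):
    c=C[n];R=cv2.Rodrigues(np.array(c["rvec"],float))[0];o=-R.T@np.ravel(c["tvec"])
    return o,R.T@np.linalg.inv(np.array(c["mtx"]))@np.array([uv[0],uv[1],1.])
def atz(n,uv,z):
    o,d=ray(n,uv);return o+d*(z-o[2])/d[2]
def proj(n,p):
    c=C[n];return cv2.projectPoints(np.array(p,float).reshape(-1,1,3),np.array(c["rvec"],float),np.array(c["tvec"],float),np.array(c["mtx"]),None)[0].reshape(-1,2)
E
python3 - <<'E'
from h import *
for cam in("top","side"):
  optics.get_image(cam)
  for t in("orange_hook","blue_hook","pot_grip","beaker_mid","bowl_mid","jar_mid","bottle1_mid","bottle2_mid","roll_mid","orange_place","blue_place"):
    try: print(cam,t,[(np.round(r["point"],1).tolist(),round(r["conf"],2)) for r in spotter.search_frame(cam,t)][:3])
    except Exception as e: print(t,e)
E
```

```text
top orange_hook [([229.3, 197.0], 0.53)]
top blue_hook []
top pot_grip [([361.2, 178.5], 0.96), ([372.8, 256.0], 0.7)]
top beaker_mid [([313.5, 199.6], 0.83), ([150.2, 181.8], 0.17)]
top bowl_mid [([315.7, 155.4], 0.92)]
top jar_mid [([202.1, 248.9], 0.83)]
top bottle1_mid [([152.8, 183.3], 0.94), ([361.8, 178.5], 0.74), ([315.6, 200.5], 0.52)]
top bottle2_mid [([464.4, 179.2], 0.71), ([236.4, 199.3], 0.58), ([313.4, 198.6], 0.2)]
top roll_mid [([368.1, 212.4], 0.71), ([427.0, 261.1], 0.62), ([359.6, 178.2], 0.29)]
top orange_place [([231.7, 215.8], 0.66)]
top blue_place [([368.1, 211.4], 0.88)]
side orange_hook [([263.7, 238.9], 0.47)]
side blue_hook [([321.4, 142.6], 0.52)]
side pot_grip [([331.0, 161.1], 0.7)]
side beaker_mid []
side bowl_mid [([275.7, 194.7], 0.62)]
side jar_mid [([293.0, 316.2], 0.95)]
side bottle1_mid [([183.5, 318.3], 0.76)]
side bottle2_mid [([375.6, 126.9], 0.56)]
side roll_mid [([420.2, 160.4], 0.62)]
side orange_place [([275.1, 276.8], 0.8)]
side blue_place [([356.9, 167.2], 0.76)]
```

View pics/za.png

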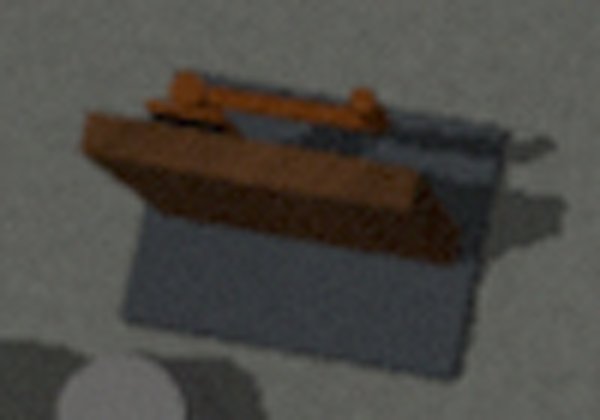

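View pics/zb.png

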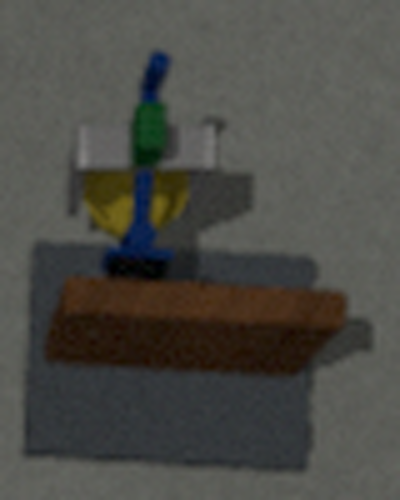

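Run:
```python
from h import *
A=lambda u,v:((u+.5)/6-.5+180,(v+.5)/6-.5+180)
B=lambda u,v:((u+.5)/5-.5+335,(v+.5)/5-.5+145)
def board(name,f,pts,hinge,post,zs=.196):
    P=[atz("top",f(*p),zs)[:2] for p in pts]
    far=(P[0]+P[1])/2; e=P[1]-P[0]; near=(P[2]+P[3])/2; e2=P[3]-P[2]
    ang=np.arctan2(e[1],e[0]); print(name,"len",np.linalg.norm(e),np.linalg.norm(e2),"yawy",np.degrees(ang),np.degrees(np.arctan2(e2[1],e2[0])),"thick",np.linalg.norm(far-near))
    y=(e+e2)/np.linalg.norm(e+e2); x=np.array([y[1],-y[0]])  # x = y rot -90
    mid=(far+near)/2; o=mid-35*.001*y-x*.032   # centre at y=+35; face 22 behind, mid 32 behind along +x
    print(" x",x.round(3),"y",y.round(3),"place",o.round(4))
    for n,(p,z) in dict(hinge=(hinge,.19),post=(post,.23)).items():
        w=atz("top",f(*p),z)[:2]; print(" ",n,w.round(4),"rel",((w-o)@x).round(4),((w-o)@y).round(4))
    return o,x,y
board("orange",A,[(88,112),(420,170),(83,150),(412,211)],(187,85),(366,97))
board("blue",B,[(68,278),(346,293),(60,305),(342,320)],(138,243),(158,60))
g=atz("top",B(150,108),.184+.032+.024);print("grip top",g)
d=dict(beaker=((313.5,199.6),.04),bowl=((315.7,155.4),.0225),jar=((202.1,248.9),.045),b1=((152.8,183.3),.085),b2=((464.4,179.2),.085),roll=((427,261.1),.05),lookalike=((376,253),.2))
for k,(p,z) in d.items():print(k,atz("top",p,z).round(3))
```

```text
orange len 0.14980109684124518 0.1484305241199102 yawy -100.0332558120716 -100.60885782853708 thick 0.0178567455749436
 x [-0.984  0.179] y [-0.179 -0.984] place [0.4873 0.2721]
  hinge [0.4848 0.2738] rel 0.0027 -0.0013
  post [0.4715 0.1882] rel 0.0005 0.0854
blue len 0.14788444794059735 0.1497216395120304 yawy -93.15489956413927 -93.10701127655578 thick 0.01498017368189329
 x [-0.999  0.055] y [-0.055 -0.999] place [ 0.4886 -0.132 ]
  hinge [ 0.4863 -0.1312] rel 0.0024 -0.0006
  post [ 0.5764 -0.1396] rel -0.0881 0.0028
grip top [ 0.54785551 -0.13391681  0.24      ]
beaker [ 0.497 -0.001  0.04 ]
bowl [ 0.638 -0.007  0.022]
jar [0.351 0.323 0.045]
b1 [0.537 0.464 0.085]
b2 [ 0.549 -0.439  0.085]
roll [ 0.315 -0.328  0.05 ]
lookalike [ 0.326 -0.163  0.2  ]
```

```bash
cat >> h.py <<'E'
PL={"o":(np.array([487.3,272.1]),np.radians(-100.3)),"b":(np.array([488.6,-132.0]),np.radians(-93.1))}
def axes(k):
    o,t=PL[k];y=np.array([np.cos(t),np.sin(t)]);return o,np.array([y[1],-y[0]]),y
def pose():
    s=state();R=cv2.Rodrigues(np.array(s["tool_rot"],float))[0]
    return np.array(s["ee_pos"])*1000,R,s
def yaw(k,j):  # world tool-x yaw (deg): j = jaw angle in place frame
    return np.degrees(PL[k][1])-90+j
def rows(wps):
    """wps: (k, x, y, z, jawdeg(place frame), c) mm"""
    p,R,s=pose();a0=np.arctan2(R[1,0],R[0,0]);out=[]
    for k,x,y,z,j,c in wps:
        o,X,Y=axes(k);w=np.append(o+x*X+y*Y,z);d=R.T@(w-p)
        t=-(np.radians(yaw(k,j))-a0);t=(t+np.pi)%(2*np.pi)-np.pi
        out.append([*np.round(d,1).tolist(),round(float(t),3),c])
    for r in out:print(r)
def where(k):
    p,R,s=pose();o,X,Y=axes(k);d=p[:2]-o;f=np.array(s["ft_force"])
    print("t",round(s["time"],2),"pl",np.round([d@X,d@Y,p[2]],1),"jaw",round((np.degrees(np.arctan2(R[1,0],R[0,0]))-yaw(k,0)+180)%360-180,1),"F xyz",np.round([f[:2]@X,f[:2]@Y,f[2]],1),"w",round(s["grip_width"],4),"q",np.round(s["joints"],2))
def arc(k,h,th,off,z,c):  # straddling tool centre for hook angle th; tool x = t direction
    r=np.radians(th);t=np.array([-np.cos(r),-np.sin(r)])
    q=np.array([h,0])+85*np.array([-np.sin(r),np.cos(r)])+off*t
    return (k,q[0],q[1],z,180+th,c)
E
python3 - <<'E'
from h import *
where("o")
rows([("o",-9,85,262,180,-.14),("o",-9,85,212,180,-.14)])
E
```

```text
t 1.3 pl [ 264.4 -221.6  230.6] jaw -106.1 F xyz [-0.1 -0.   0.2] w 0.0879 q [ 1.05  0.09  1.23 -0.    1.82 -0.06]
[-218.8, 347.7, -31.4, 1.29, -0.14]
[-218.8, 347.7, 18.6, 1.29, -0.14]
```

Call:
{"name": "play_rows", "arguments": {
  "motion": [
    [0,0,-31,0,-0.14],
    [-218.8,347.7,-31.4,1.29,-0.14],
    [-218.8,347.7,-31.4,1.29,-0.14],
    [-218.8,347.7,-31.4,1.29,-0.14],
    [-218.8,347.7,-31.4,1.29,-0.14],
    [-218.8,347.7,-31.4,1.29,-0.14],
    [-218.8,347.7,-31.4,1.29,-0.14],
    [-218.8,347.7,-31.4,1.29,-0.14],
    [-218.8,347.7,-31.4,1.29,-0.14],
    [-218.8,347.7,-31.4,1.29,-0.14],
    [-218.8,347.7,-31.4,1.29,-0.14],
    [-218.8,347.7,-31.4,1.29,-0.14]
  ]
}}

```text
time: 2.5
ee_pos: [0.4808, 0.1871, 0.2621]
tool_rot: [-3.129, 0.279, 0.0]
ft_force: [-0.5, 0.2, 0.4]
grip_width: 0.0498
```

Run:
```python
from h import *
where("o")
rows([("o",-9,85,262,180,-.14),("o",-9,85,212,180,-.14)])
cv2.imwrite("pics/c1.png",cv2.resize(optics.get_image("side")[180:360,180:380,::-1],None,fx=3,fy=3,interpolation=cv2.INTER_CUBIC))
```

```text
t 2.5 pl [ -8.8  84.8 262.1] jaw -179.9 F xyz [ 0.6 -0.1  0.4] w 0.0498 q [ 0.3  -0.13  1.39  0.    1.88  0.48]
[0.2, 0.2, 0.1, 0.002, -0.14]
[0.3, 0.3, 50.1, 0.002, -0.14]
```

View pics/c1.png

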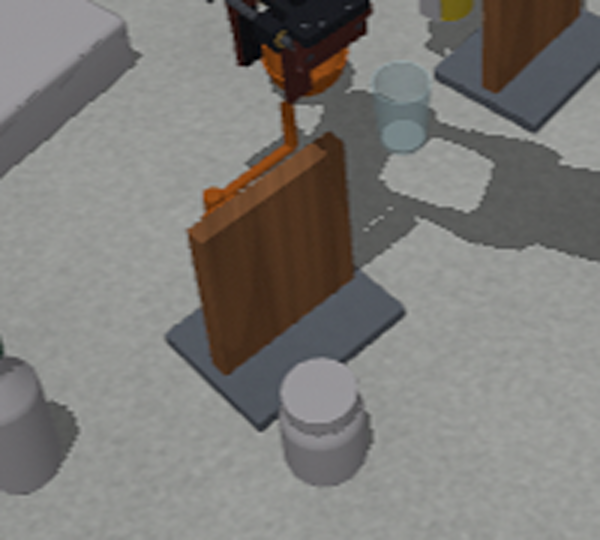

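Run:
```python
from h import *
o,X,Y=axes("o")
for n,(x,y,z) in dict(post=(0,85,230),postin=(6,85,230),fin=(16,85,254),finout=(-34,85,254)).items():
    w=np.append(o+x*X+y*Y,z)/1000; print(n,((proj("side",w)[0]-[180,180])*3).round())
```

```text
post [283. 102.]
postin [288. 105.]
fin [294.  91.]
finout [254.  60.]
```

Call:
{"name": "play_rows", "arguments": {
  "motion": [
    [-4.8,0.2,0,0,-0.14],
    [-4.8,0.2,25,0,-0.14],
    [-4.8,0.2,50,0,-0.14],
    [-4.8,0.2,50,0,-0.14]
  ]
}}

```text
time: 2.95
ee_pos: [0.4736, 0.1891, 0.2085]
tool_rot: [3.128, -0.272, -0.009]
ft_force: [0.2, 0.3, 0.7]
grip_width: 0.0501
```

Run:
```python
from h import *
where("o")
rows([("o",x,85,212,180,-.14) for x in (-6,-8,-10,-12,-13,-14)])
```

```text
t 2.95 pl [ -1.4  84.1 208.5] jaw -179.6 F xyz [-0.1 -0.3  0.7] w 0.0501 q [ 0.31 -0.15  1.51  0.    1.79  0.49]
[4.6, 0.9, -3.5, 0.006, -0.14]
[6.6, 0.9, -3.6, 0.006, -0.14]
[8.6, 0.9, -3.6, 0.006, -0.14]
[10.6, 0.9, -3.6, 0.006, -0.14]
[11.6, 1.0, -3.6, 0.006, -0.14]
[12.6, 1.0, -3.6, 0.006, -0.14]
```

Call:
{"name": "play_rows", "arguments": {
  "motion": [
    [1,0.9,-3.5,0,-0.14],
    [4.6,0.9,-3.5,0,-0.14],
    [6.6,0.9,-3.5,0,-0.14],
    [8.6,0.9,-3.5,0,-0.14],
    [8.6,0.9,-3.5,0,-0.14]
  ]
}}

```text
time: 3.45
ee_pos: [0.4824, 0.1867, 0.2124]
tool_rot: [3.128, -0.273, -0.008]
ft_force: [-0.8, 0.7, -0.2]
grip_width: 0.0499
```

Run:
```python
from h import *
where("o")
rows([("o",x,85,212,180,-.14) for x in (-12,-14,-16,-18)])
```

```text
t 3.45 pl [-10.5  84.9 212.4] jaw -179.7 F xyz [ 0.9 -0.5 -0.2] w 0.0499 q [ 0.3  -0.13  1.48  0.    1.8   0.48]
[1.5, 0.1, 0.4, 0.006, -0.14]
[3.5, 0.1, 0.4, 0.006, -0.14]
[5.5, 0.1, 0.4, 0.006, -0.14]
[7.5, 0.1, 0.4, 0.006, -0.14]
```

Call:
{"name": "play_rows", "arguments": {
  "motion": [
    [1.5,0,0.4,0,-0.14],
    [3,0,0.4,0,-0.14],
    [4,0,0.4,0,-0.14],
    [5,0,0.4,0,-0.14],
    [5,0,0.4,0,-0.14]
  ]
}}

```text
time: 3.95
ee_pos: [0.4874, 0.1857, 0.2119]
tool_rot: [3.128, -0.273, -0.008]
ft_force: [-0.1, -0.4, 0.2]
grip_width: 0.05
```

Run:
```python
from h import *
where("o")
rows([arc("o",2,th,19,212,-.14) for th in (0,5,10,15,20,25,30,35,40,45)])
```

```text
t 3.95 pl [-15.6  84.9 211.9] jaw -179.7 F xyz [0.1 0.4 0.2] w 0.05 q [ 0.3  -0.12  1.47  0.    1.79  0.47]
[1.4, 0.1, -0.1, 0.006, -0.14]
[8.8, -1.9, -0.1, -0.081, -0.14]
[15.9, -4.4, -0.2, -0.169, -0.14]
[22.8, -7.6, -0.2, -0.256, -0.14]
[29.4, -11.4, -0.2, -0.343, -0.14]
[35.7, -15.7, -0.3, -0.431, -0.14]
[41.5, -20.6, -0.3, -0.518, -0.14]
[46.9, -25.9, -0.4, -0.605, -0.14]
[51.8, -31.7, -0.4, -0.692, -0.14]
[56.2, -37.9, -0.4, -0.78, -0.14]
```

Call:
{"name": "play_rows", "arguments": {
  "motion": [
    [2,0,0,0,-0.14],
    [8.8,-1.9,0,-0.08,-0.14],
    [15.9,-4.4,0,-0.17,-0.14],
    [22.8,-7.6,0,-0.255,-0.14],
    [29.4,-11.4,0,-0.34,-0.14],
    [35.7,-15.7,0,-0.43,-0.14],
    [41.5,-20.6,0,-0.52,-0.14],
    [46.9,-25.9,0,-0.605,-0.14],
    [51.8,-31.7,0,-0.69,-0.14],
    [56.2,-37.9,0,-0.78,-0.14],
    [56.2,-37.9,0,-0.78,-0.14]
  ]
}}

```text
time: 5.05
ee_pos: [0.5491, 0.2137, 0.2112]
tool_rot: [-2.997, -0.939, 0.011]
ft_force: [-2.5, -0.4, -0.0]
grip_width: 0.05
```

Run:
```python
from h import *
where("o")
rows([arc("o",1,th,19,212,-.14) for th in (50,55,60,65,70,75,80,84,84)])
cv2.imwrite("pics/c2.png",cv2.resize(optics.get_image("top")[150:250,180:310,::-1],None,fx=4,fy=4,interpolation=cv2.INTER_CUBIC))
```

```text
t 5.05 pl [-71.3  46.4 211.2] jaw -134.9 F xyz [ 2.4  0.9 -0. ] w 0.05 q [ 0.31  0.07  1.29  0.    1.79 -0.29]
[8.0, -0.9, -0.8, -0.085, -0.14]
[15.2, -3.5, -0.9, -0.173, -0.14]
[22.1, -6.7, -0.9, -0.26, -0.14]
[28.6, -10.5, -0.9, -0.347, -0.14]
[34.9, -14.8, -1.0, -0.435, -0.14]
[40.7, -19.7, -1.0, -0.522, -0.14]
[46.1, -25.1, -1.0, -0.609, -0.14]
[50.0, -29.7, -1.0, -0.679, -0.14]
[50.0, -29.7, -1.0, -0.679, -0.14]
```

View pics/c2.png

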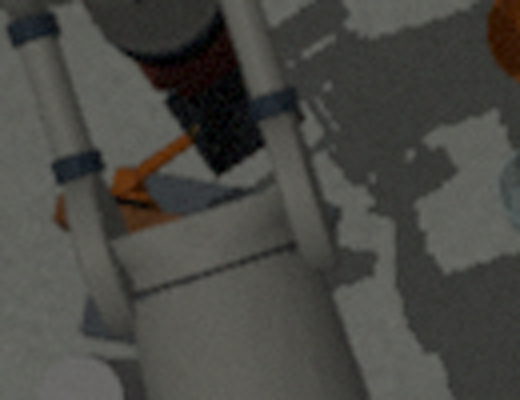

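Call:
{"name": "play_rows", "arguments": {
  "motion": [
    [8,-0.9,0,-0.085,-0.14],
    [15.2,-3.5,0,-0.17,-0.14],
    [22.1,-6.7,0,-0.26,-0.14],
    [28.6,-10.5,0,-0.345,-0.14],
    [34.9,-14.8,0,-0.435,-0.14],
    [40.7,-19.7,0,-0.52,-0.14],
    [46.1,-25.1,0,-0.61,-0.14],
    [50,-29.7,0,-0.68,-0.14],
    [50,-29.7,0,-0.68,-0.14]
  ]
}}

```text
time: 6.0
ee_pos: [0.5732, 0.2662, 0.2109]
tool_rot: [-2.515, -1.879, 0.011]
ft_force: [-2.3, -1.2, 0.1]
grip_width: 0.0502
```

Run:
```python
from h import *
where("o")
rows([arc("o",1,th,19,212,-.14) for th in (86,88,89,90,91,92)])
```

```text
t 6.0 pl [-85.5  -9.5 210.9] jaw -96.2 F xyz [2.  1.6 0.1] w 0.0502 q [ 0.38  0.18  1.17  0.    1.8  -0.9 ]
[3.4, -0.8, -1.2, -0.038, -0.14]
[6.3, -1.6, -1.2, -0.073, -0.14]
[7.8, -2.1, -1.2, -0.09, -0.14]
[9.2, -2.6, -1.2, -0.108, -0.14]
[10.7, -3.1, -1.2, -0.125, -0.14]
[12.1, -3.6, -1.2, -0.143, -0.14]
```

Call:
{"name": "play_rows", "arguments": {
  "motion": [
    [3.4,-0.8,-1,-0.04,-0.14],
    [6.3,-1.6,-1,-0.075,-0.14],
    [7.8,-2.1,-1,-0.1,-0.14],
    [8.8,-2.6,-1,-0.11,-0.14],
    [8.8,-2.6,-1,-0.11,-0.14]
  ]
}}

```text
time: 6.5
ee_pos: [0.5731, 0.2749, 0.2114]
tool_rot: [-2.409, -2.012, 0.012]
ft_force: [-1.9, -4.1, -2.5]
grip_width: 0.05
```

Run:
```python
from h import *
where("o")
rows([("o",-86,y,212,270,-.14) for y in (-18,-19,-20,-22,-24)])
```

```text
t 6.5 pl [-83.9 -18.1 211.4] jaw -90.0 F xyz [ 1.2  4.4 -2.5] w 0.05 q [ 0.39  0.19  1.15  0.    1.8  -1.  ]
[-0.1, 2.0, -0.6, 0.001, -0.14]
[0.9, 2.0, -0.6, 0.001, -0.14]
[1.9, 2.0, -0.6, 0.001, -0.14]
[3.9, 2.1, -0.6, 0.001, -0.14]
[5.9, 2.1, -0.6, 0.001, -0.14]
```

Call:
{"name": "play_rows", "arguments": {
  "motion": [
    [1,0,0,0,-0.14],
    [2,0,0,0,-0.14],
    [2.5,0,0,0,-0.14],
    [2.5,0,0,0,-0.14]
  ]
}}

```text
time: 6.9
ee_pos: [0.5736, 0.276, 0.2112]
tool_rot: [-2.413, -2.01, 0.015]
ft_force: [-2.1, -6.1, -1.6]
grip_width: 0.0505
```

Run:
```python
from h import *
where("o")
```

```text
t 6.9 pl [-84.2 -19.3 211.2] jaw -90.1 F xyz [ 1.   6.4 -1.6] w 0.0505 q [ 0.4   0.2   1.15 -0.    1.81 -0.99]
```

Call:
{"name": "play_rows", "arguments": {
  "motion": [
    [1.5,0,0,0,-0.14],
    [3,0,0,0,-0.14],
    [3.5,0,0,0,-0.14],
    [3.5,0,0,0,-0.14]
  ]
}}

```text
time: 7.3
ee_pos: [0.574, 0.2769, 0.211]
tool_rot: [2.416, 2.006, -0.022]
ft_force: [-4.6, -11.9, -2.0]
grip_width: 0.0502
```

Run:
```python
from h import *
where("o")
rows([("o",-86,-6,212,270,-.14),("o",-86,-6,262,270,-.14),("b",-100,0,270,270,-.14),("b",-60,0,265,270,-.14)])
```

```text
t 7.3 pl [-84.5 -20.3 211. ] jaw -90.3 F xyz [ 2.3 12.6 -2. ] w 0.0502 q [ 0.4   0.2   1.14 -0.01  1.81 -0.99]
[-14.3, 1.6, -0.8, -0.005, -0.14]
[-14.8, 1.2, -50.8, -0.005, -0.14]
[-405.3, 89.8, -55.0, -0.131, -0.14]
[-410.4, 50.2, -49.7, -0.131, -0.14]
```

Call:
{"name": "play_rows", "arguments": {
  "motion": [
    [-8,1,0,0,-0.14],
    [-16,1,0,0,-0.14],
    [-16,1,-55,0,-0.14],
    [-16,1,-55,0,-0.14],
    [-410,50,-55,-0.13,-0.14],
    [-410,50,-55,-0.13,-0.14],
    [-410,50,-55,-0.13,-0.14],
    [-410,50,-55,-0.13,-0.14],
    [-410,50,-55,-0.13,-0.14],
    [-410,50,-55,-0.13,-0.14],
    [-410,50,-55,-0.13,-0.14],
    [-410,50,-55,-0.13,-0.14]
  ]
}}

```text
time: 8.5
ee_pos: [0.5486, -0.1368, 0.2718]
tool_rot: [2.279, 2.157, -0.018]
ft_force: [0.5, 1.6, -0.6]
grip_width: 0.0503
```

Run:
```python
from h import *
where("b")
rows([("b",-60,0,265,270,-.14),("b",-60,0,205,270,-.14)])
a=optics.get_image("side")[:,:,::-1];b=optics.get_image("top")[:,:,::-1]
r=lambda i,s:cv2.resize(i,None,fx=s,fy=s,interpolation=cv2.INTER_CUBIC)
cv2.imwrite("pics/c3.png",np.vstack([r(a[100:300,180:400],2.5)[:, :550],np.zeros((5,550,3),np.uint8)]) if 0 else r(np.hstack([a[100:290,200:390],b[120:310,190:380]]),2.1))
```

```text
t 8.5 pl [-60.2   1.5 271.8] jaw -90.0 F xyz [-0.4 -1.6 -0.6] w 0.0503 q [-0.3   0.01  1.24 -0.01  1.89 -1.82]
[1.6, -0.2, 6.8, -0.001, -0.14]
[2.2, 0.1, 66.8, -0.001, -0.14]
```

View pics/c3.png

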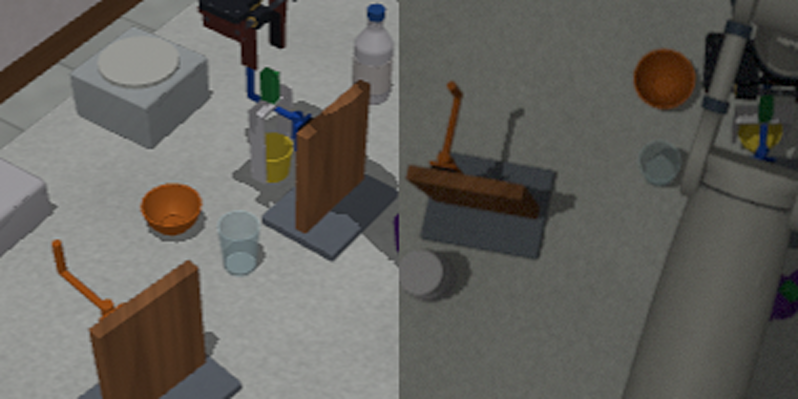

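Run:
```python
from h import *
o1,d1=ray("side",(328.1,140.5));o2,d2=ray("top",(365,170))
A=np.c_[d1,-d2];t=np.linalg.lstsq(A,o2-o1,rcond=None)[0];p1=o1+t[0]*d1;p2=o2+t[1]*d2
print(p1,p2)
o,X,Y=axes("b")
for p in(p1,p2,atz("side",(328.1,140.5),.216)):
  d=p[:2]*1000-o;print(d@X,d@Y)
i=optics.get_image("side"); c=proj("side",[np.append(o+x*X+y*Y,z)/1000 for x,y,z in((-60,0,216),(-60,0,240),(-85,0,230))]);print(c,((c-[200,100])*2.1))
```

```text
[ 0.5402407  -0.13915926  0.21458711] [ 0.54383952 -0.13730367  0.21529402]
-51.952295293301304 4.3561119087207985
-55.445498683596504 2.3086226460267945
-50.82770574382041 2.925265046122099
[[324.96701744 139.8171928 ]
 [324.86491281 133.13344809]
 [318.09620748 132.75653794]] [[262.43073661  83.61610489]
 [262.21631689  69.58024099]
 [248.00203571  68.78872967]]
```

Call:
{"name": "play_rows", "arguments": {
  "motion": [
    [0.5,6,7,0,-0.14],
    [0.5,6,30,0,-0.14],
    [0.5,6,55,0,-0.14],
    [0.5,6,64,0,-0.14],
    [0.5,6,64,0,-0.14],
    [0.5,6,64,0,-0.14]
  ]
}}

```text
time: 9.25
ee_pos: [0.5547, -0.137, 0.2082]
tool_rot: [2.282, 2.153, -0.018]
ft_force: [0.4, -1.8, 0.3]
grip_width: 0.0502
```

Run:
```python
from h import *
where("b")
```

```text
t 9.25 pl [-66.2   1.4 208.2] jaw -90.2 F xyz [-0.5  1.7  0.3] w 0.0502 q [-0.29  0.01  1.35 -0.01  1.78 -1.81]
```

Call:
{"name": "play_rows", "arguments": {
  "motion": [
    [0,-6,2,0,-0.14],
    [0,-12,2,0,-0.14],
    [0,-12,2,0,0.4],
    [0,-12,2,0,0.6],
    [0,-12,2,0,0.6],
    [0,-12,2,0,0.6]
  ]
}}

```text
time: 9.85
ee_pos: [0.5427, -0.1364, 0.2063]
tool_rot: [2.282, 2.153, -0.018]
ft_force: [0.3, 0.2, 0.5]
grip_width: 0.0215
```

Run:
```python
from h import *
where("b")
a=optics.get_image("side")[90:190,270:390,::-1]
cv2.imwrite("pics/c4.png",cv2.resize(a,None,fx=5,fy=5,interpolation=cv2.INTER_CUBIC))
```

```text
t 9.85 pl [-54.3   1.5 206.3] jaw -90.2 F xyz [-0.3 -0.2  0.5] w 0.0215 q [-0.3  -0.02  1.39 -0.01  1.78 -1.81]
```

View pics/c4.png

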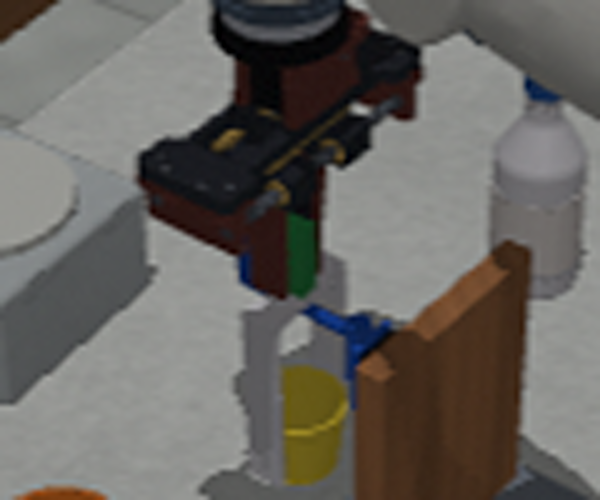

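Run:
```python
from h import *
o,X,Y=axes("b")
for x in(-45,-42,-39,-36):
  for y in(-6,10): print(x,y,((proj("side",np.append(o+x*X+y*Y,194)/1000)-[270,90])*5).round())
```

```text
-45 -6 [[289. 294.]]
-45 10 [[306. 280.]]
-42 -6 [[293. 296.]]
-42 10 [[310. 282.]]
-39 -6 [[298. 298.]]
-39 10 [[314. 284.]]
-36 -6 [[302. 300.]]
-36 10 [[318. 286.]]
```

Call:
{"name": "play_rows", "arguments": {
  "motion": [
    [0,-4,1,0,0.6],
    [0,-4,1,0,0.6],
    [0,-4,1,0,1],
    [0,-4,1,0,1],
    [0,-4,1,0,1],
    [0,-4,1,0,1]
  ]
}}

```text
time: 10.5
ee_pos: [0.5387, -0.1362, 0.2051]
tool_rot: [2.283, 2.154, -0.018]
ft_force: [-0.5, -0.9, -1.5]
grip_width: 0.0163
```

Run:
```python
from h import *
where("b")
```

```text
t 10.5 pl [-50.2   1.4 205.1] jaw -90.2 F xyz [ 0.5  0.9 -1.5] w 0.0163 q [-0.3  -0.03  1.4  -0.01  1.77 -1.82]
```

Call:
{"name": "play_rows", "arguments": {
  "motion": [
    [0,0,-10,0,1],
    [0,0,-25,0,1],
    [0,0,-40,0,1],
    [0,0,-52,0,1],
    [0,0,-58,0,1],
    [0,0,-58,0,1],
    [0,0,-58,0,1]
  ]
}}

```text
time: 11.2
ee_pos: [0.539, -0.1355, 0.2627]
tool_rot: [2.283, 2.154, -0.019]
ft_force: [0.1, 0.2, -1.8]
grip_width: 0.0161
```

Run:
```python
from h import *
where("b")
```

```text
t 11.2 pl [-50.5   0.8 262.7] jaw -90.2 F xyz [-0.1 -0.2 -1.8] w 0.0161 q [-0.3  -0.02  1.28 -0.01  1.88 -1.82]
```

Call:
{"name": "play_rows", "arguments": {
  "motion": [
    [0,8,-1,0,1],
    [0,20,-1,0,1],
    [0,35,-1,0,1],
    [0,50,-1,0,1],
    [0,65,-1,0,1],
    [0,78,-1,0,1],
    [0,85,-1,0,1],
    [0,85,-1,0,1]
  ]
}}

```text
time: 12.0
ee_pos: [0.6244, -0.1404, 0.2617]
tool_rot: [2.284, 2.155, -0.02]
ft_force: [-0.6, -0.4, -0.8]
grip_width: 0.0158
```

Run:
```python
from h import *
where("b")
rows([("b",-135,1,285,270,1),("o",-140,0,285,270,1),("o",-130,0,264,270,1)])
```

```text
t 12.0 pl [-136.1    1.1  261.7] jaw -90.2 F xyz [ 0.6  0.5 -0.8] w 0.0158 q [-0.27  0.22  1.04 -0.01  1.89 -1.78]
[-0.2, -1.2, -23.3, -0.004, 1]
[386.6, -22.0, -27.0, 0.122, 1]
[388.0, -31.7, -6.0, 0.122, 1]
```

Call:
{"name": "play_rows", "arguments": {
  "motion": [
    [15,0,-3,0,1],
    [50,-2,-6,0.02,1],
    [90,-5,-8,0.03,1],
    [130,-7,-8,0.04,1],
    [170,-9,-8,0.06,1],
    [210,-12,-8,0.07,1],
    [250,-14,-8,0.08,1],
    [290,-16,-8,0.09,1],
    [330,-19,-8,0.11,1],
    [365,-21,-8,0.12,1],
    [387,-22,-8,0.122,1],
    [387,-22,-8,0.122,1]
  ]
}}

```text
time: 13.2
ee_pos: [0.6233, 0.2513, 0.2658]
tool_rot: [2.407, 2.018, -0.02]
ft_force: [-0.2, 0.2, -1.2]
grip_width: 0.0157
```

Run:
```python
from h import *
where("o")
rows([("o",x,0,264,270,1) for x in(-140,-52)])
a=optics.get_image("side")[:,:,::-1];b=optics.get_image("top")[:,:,::-1]
cv2.imwrite("pics/c5.png",cv2.resize(np.hstack([a[130:290,180:310],b[130:290,160:290]]),None,fx=3,fy=3,interpolation=cv2.INTER_CUBIC))
```

```text
t 13.2 pl [-137.6   -3.8  265.8] jaw -89.7 F xyz [ 0.2 -0.2 -1.2] w 0.0157 q [ 0.34  0.32  0.91 -0.01  1.92 -1.06]
[-3.8, 2.4, 1.9, 0.005, 1]
[-3.4, -85.6, 2.5, 0.005, 1]
```

View pics/c5.png

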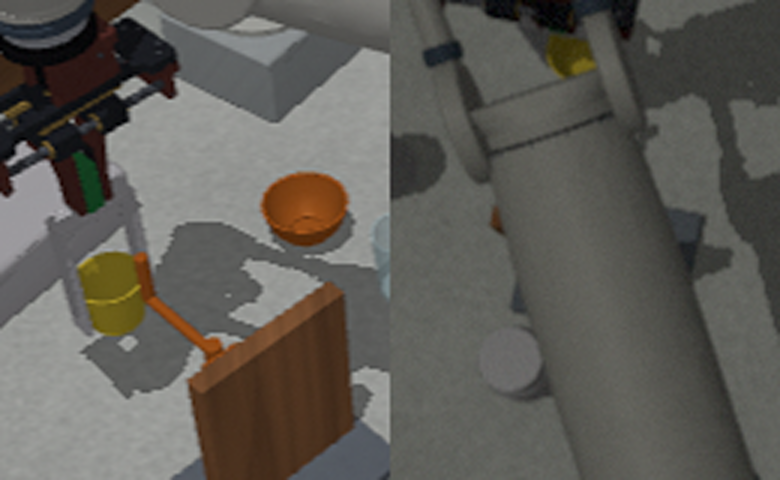

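Call:
{"name": "play_rows", "arguments": {
  "motion": [
    [-3.5,2,2,0,1],
    [-3.5,-8,2,0,1],
    [-3.5,-20,2,0,1],
    [-3.5,-33,2,0,1],
    [-3.5,-46,2,0,1],
    [-3.5,-59,2,0,1],
    [-3.5,-72,2,0,1],
    [-3.5,-81,2,0,1],
    [-3.5,-85,2,0,1],
    [-3.5,-85,2,0,1]
  ]
}}

```text
time: 14.3
ee_pos: [0.5398, 0.259, 0.2653]
tool_rot: [2.409, 2.012, -0.019]
ft_force: [-0.2, -0.4, -1.4]
grip_width: 0.0161
```

Run:
```python
from h import *
where("o")
a=optics.get_image("side")[:,:,::-1]
cv2.imwrite("pics/c6.png",cv2.resize(a[170:290,180:330],None,fx=4,fy=4,interpolation=cv2.INTER_CUBIC))
```

```text
t 14.3 pl [-54.    3.5 265.3] jaw -90.0 F xyz [ 0.1  0.5 -1.4] w 0.0161 q [ 0.39  0.11  1.15 -0.01  1.89 -1.  ]
```

View pics/c6.png

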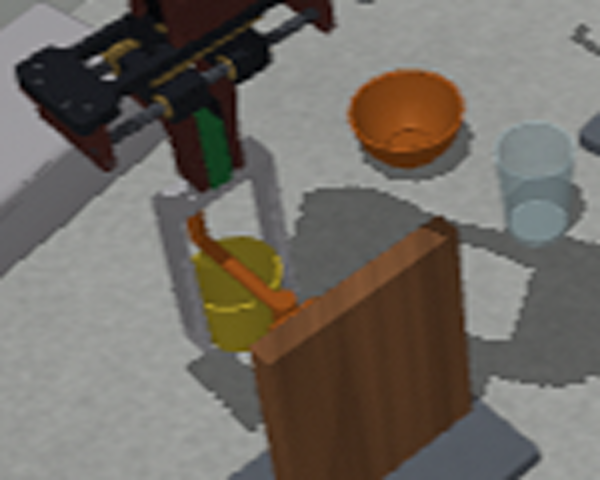

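Call:
{"name": "play_rows", "arguments": {
  "motion": [
    [2,0,8,0,1],
    [2.5,0,20,0,1],
    [2.5,0,32,0,1],
    [2.5,0,44,0,1],
    [2.5,0,52,0,1],
    [2.5,0,56,0,1],
    [2.5,0,57,0,1],
    [2.5,0,57,0,1]
  ]
}}

```text
time: 15.15
ee_pos: [0.5401, 0.261, 0.2083]
tool_rot: [2.409, 2.012, -0.019]
ft_force: [-0.1, -0.3, -1.5]
grip_width: 0.0158
```

Run:
```python
from h import *
where("o")
```

```text
t 15.15 pl [-54.    1.5 208.3] jaw -90.0 F xyz [-0.   0.3 -1.5] w 0.0158 q [ 0.4   0.1   1.26 -0.01  1.79 -1.  ]
```

Call:
{"name": "play_rows", "arguments": {
  "motion": [
    [0,0,1,0,1],
    [0,0,2,0,1],
    [0,0,3,0,1],
    [0,0,4,0,1],
    [0,0,4,0,1]
  ]
}}

```text
time: 15.65
ee_pos: [0.5403, 0.261, 0.205]
tool_rot: [2.409, 2.012, -0.017]
ft_force: [0.3, -0.4, 0.6]
grip_width: 0.0155
```

Run:
```python
from h import *
where("o")
```

```text
t 15.65 pl [-54.1   1.4 205. ] jaw -90.0 F xyz [-0.3  0.4  0.6] w 0.0155 q [ 0.4   0.1   1.27 -0.01  1.78 -1.  ]
```

Call:
{"name": "play_rows", "arguments": {
  "motion": [
    [0,0,-0.5,0,0.5],
    [0,0,-0.5,0,0.3],
    [0,0,-0.5,0,-0.14],
    [0,0,-0.5,0,-0.14],
    [0,0,-0.5,0,-0.14],
    [0,0,-15,0,-0.14],
    [0,0,-35,0,-0.14],
    [0,0,-65,0,-0.14],
    [0,0,-68,0,-0.14]
  ]
}}

```text
time: 16.55
ee_pos: [0.5416, 0.262, 0.2787]
tool_rot: [2.407, 2.01, -0.005]
ft_force: [0.7, 0.7, 0.3]
grip_width: 0.05
```

Run:
```python
from h import *
where("o")
# straddle blue post (-85,0), outer finger on -y... pushing toward +y: contact finger at -t... start centred
rows([("b",-85,0,272,270,-.14),("b",-85,12,272,270,-.14),("b",-85,12,212,270,-.14)])
a=optics.get_image("side")[:,:,::-1]
cv2.imwrite("pics/c7.png",cv2.resize(a[150:290,180:360],None,fx=3,fy=3,interpolation=cv2.INTER_CUBIC))
```

```text
t 16.55 pl [-5.520e+01  2.000e-01  2.787e+02] jaw -90.0 F xyz [-0.5 -0.8  0.3] w 0.05 q [ 0.4   0.11  1.12 -0.01  1.91 -1.  ]
[-386.5, 102.4, 9.3, -0.125, -0.14]
[-398.4, 103.8, 9.4, -0.125, -0.14]
[-398.1, 103.7, 69.4, -0.125, -0.14]
```

View pics/c7.png

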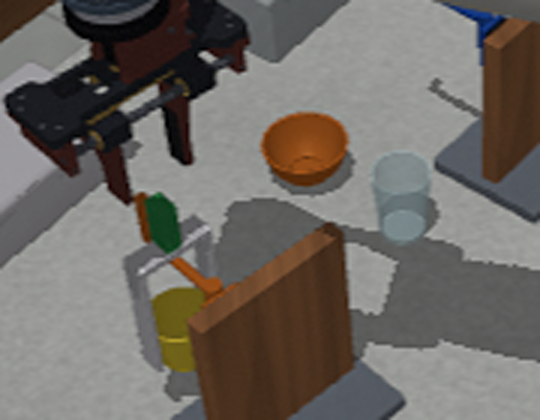

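Call:
{"name": "play_rows", "arguments": {
  "motion": [
    [-394,103,5,-0.125,-0.14],
    [-394,103,5,-0.125,-0.14],
    [-394,103,5,-0.125,-0.14],
    [-394,103,5,-0.125,-0.14],
    [-394,103,5,-0.125,-0.14],
    [-394,103,5,-0.125,-0.14],
    [-394,103,5,-0.125,-0.14],
    [-394,103,5,-0.125,-0.14],
    [-394,103,5,-0.125,-0.14],
    [-394,103,5,-0.125,-0.14],
    [-394,103,9,-0.125,-0.14]
  ]
}}

```text
time: 17.7
ee_pos: [0.5728, -0.1431, 0.2708]
tool_rot: [2.277, 2.158, -0.007]
ft_force: [0.0, -0.4, 0.3]
grip_width: 0.0503
```

Run:
```python
from h import *
where("b")
rows([("b",-85,8,272,270,-.14),("b",-85,8,212,270,-.14)])
i=optics.get_image("side")
o,X,Y=axes("b")
m=(i[:,:,2].astype(int)>i[:,:,0]+50)&(i[:,:,2].astype(int)>i[:,:,1]+40)
m[:,360:]=0
v,u=np.nonzero(m);print(u.min(),u.max(),v.min(),v.max())
for r in range(v.min(),v.max()+1,2):print(r,u[v==r].min() if (v==r).any() else'',u[v==r].max() if (v==r).any() else'')
print(proj("side",[np.append(o+x*X+y*Y,z)/1000 for x,y,z in((-85,0,230),(-85,0,180),(0,0,180))]).round(1))
```

```text
t 17.7 pl [-84.7   6.5 270.8] jaw -90.0 F xyz [-0.   0.4  0.3] w 0.0503 q [-0.3   0.08  1.18 -0.01  1.89 -1.82]
[-1.5, 0.3, -1.1, 0.001, -0.14]
[-1.1, 0.3, 58.9, 0.001, -0.14]
318 347 132 163
132 318 319
134 318 319
136 318 319
138 318 319
140 318 319
142 318 319
144 318 320
146 319 323
148 323 328
150 326 331
152 330 335
154 334 343
156 338 345
158 340 343
160 340 341
162 340 341
[[318.1 132.8]
 [318.5 146.4]
 [341.5 157.5]]
```

Call:
{"name": "play_rows", "arguments": {
  "motion": [
    [0,0,15,0,-0.14],
    [0,0,40,0,-0.14],
    [0,0,55,0,-0.14],
    [0,0,59,0,-0.14],
    [-3,0,59,0,-0.14],
    [-6,0,59,0,-0.14],
    [-8,0,59,0,-0.14],
    [-8,0,59,0,-0.14]
  ]
}}

```text
time: 18.55
ee_pos: [0.5725, -0.1514, 0.212]
tool_rot: [2.276, 2.158, -0.007]
ft_force: [-0.5, -0.2, -0.1]
grip_width: 0.0502
```

Run:
```python
from h import *
where("b")
rows([arc("b",1,th,-19,212,-.14) for th in (90,85,80,75,70,65,60,55,50,45)])
```

```text
t 18.55 pl [-84.8  14.8 212. ] jaw -89.9 F xyz [ 0.5  0.2 -0.1] w 0.0502 q [-0.31  0.07  1.29 -0.01  1.78 -1.83]
[-4.2, -0.8, 0.1, 0.001, -0.14]
[-11.5, -2.8, 0.1, 0.088, -0.14]
[-18.6, -5.4, 0.2, 0.176, -0.14]
[-25.5, -8.7, 0.2, 0.263, -0.14]
[-32.1, -12.5, 0.2, 0.35, -0.14]
[-38.3, -16.9, 0.3, 0.437, -0.14]
[-44.1, -21.8, 0.3, 0.525, -0.14]
[-49.4, -27.1, 0.4, 0.612, -0.14]
[-54.3, -33.0, 0.4, 0.699, -0.14]
[-58.6, -39.2, 0.4, 0.786, -0.14]
```

Call:
{"name": "play_rows", "arguments": {
  "motion": [
    [-4,-0.8,0,0,-0.14],
    [-11.5,-2.8,0,0.09,-0.14],
    [-18.6,-5.4,0,0.175,-0.14],
    [-25.5,-8.7,0,0.26,-0.14],
    [-32.1,-12.5,0,0.35,-0.14],
    [-38.3,-16.9,0,0.44,-0.14],
    [-44.1,-21.8,0,0.525,-0.14],
    [-49.4,-27.1,0,0.61,-0.14],
    [-54.3,-33,0,0.7,-0.14],
    [-58.6,-39.2,0,0.785,-0.14],
    [-58.6,-39.2,0,0.785,-0.14]
  ]
}}

```text
time: 19.65
ee_pos: [0.5304, -0.2083, 0.2129]
tool_rot: [2.927, 1.121, -0.001]
ft_force: [2.5, 0.2, -0.8]
grip_width: 0.05
```

Run:
```python
from h import *
where("b")
rows([arc("b",1,th,-19,212,-.14) for th in (45,40,35,30,25,20,16,12,8)])
```

```text
t 19.65 pl [-45.9  73.9 212.9] jaw -135.0 F xyz [-2.5 -0.3 -0.8] w 0.05 q [-0.43  0.    1.35 -0.01  1.78 -1.16]
[0.1, -0.4, 0.9, 0.0, -0.14]
[-7.2, -2.4, 0.9, 0.088, -0.14]
[-14.3, -5.0, 0.9, 0.175, -0.14]
[-21.2, -8.2, 0.9, 0.262, -0.14]
[-27.8, -12.0, 0.9, 0.349, -0.14]
[-34.0, -16.4, 0.9, 0.437, -0.14]
[-38.7, -20.3, 0.9, 0.506, -0.14]
[-43.1, -24.5, 0.9, 0.576, -0.14]
[-47.2, -29.0, 0.9, 0.646, -0.14]
```

Call:
{"name": "play_rows", "arguments": {
  "motion": [
    [-7.2,-2.4,0.9,0.09,-0.14],
    [-14.3,-5,0.9,0.175,-0.14],
    [-21.2,-8.2,0.9,0.26,-0.14],
    [-27.8,-12,0.9,0.35,-0.14],
    [-34,-16.4,0.9,0.435,-0.14],
    [-38.7,-20.3,0.9,0.505,-0.14],
    [-43.1,-24.5,0.9,0.575,-0.14],
    [-47.2,-29,0.9,0.645,-0.14],
    [-47.2,-29,0.9,0.645,-0.14]
  ]
}}

```text
time: 20.55
ee_pos: [0.4761, -0.218, 0.2125]
tool_rot: [3.132, 0.138, 0.005]
ft_force: [2.4, 1.0, 0.5]
grip_width: 0.05
```

Run:
```python
from h import *
where("b")
rows([("b",x,85,212,180,-.14) for x in (8,10,12,14,16,18,20,22)])
```

```text
t 20.55 pl [  7.8  86.5 212.5] jaw -171.8 F xyz [-2.4 -1.2  0.5] w 0.05 q [-0.49 -0.12  1.47 -0.    1.78 -0.58]
[0.0, -1.5, 0.5, 0.142, -0.14]
[-1.9, -1.8, 0.5, 0.142, -0.14]
[-3.9, -2.1, 0.5, 0.142, -0.14]
[-5.9, -2.4, 0.5, 0.142, -0.14]
[-7.9, -2.7, 0.5, 0.142, -0.14]
[-9.9, -2.9, 0.5, 0.142, -0.14]
[-11.8, -3.2, 0.5, 0.142, -0.14]
[-13.8, -3.5, 0.5, 0.142, -0.14]
```

Call:
{"name": "play_rows", "arguments": {
  "motion": [
    [0,-1.5,0.5,0.07,-0.14],
    [-1.9,-1.8,0.5,0.142,-0.14],
    [-3.9,-2.1,0.5,0.142,-0.14],
    [-3.9,-2.1,0.5,0.142,-0.14]
  ]
}}

```text
time: 20.95
ee_pos: [0.4724, -0.2162, 0.2122]
tool_rot: [3.134, -0.078, 0.007]
ft_force: [3.6, 1.8, 1.0]
grip_width: 0.0501
```

Run:
```python
from h import *
where("b")
```

```text
t 20.95 pl [ 11.6  84.9 212.2] jaw -179.7 F xyz [-3.5 -2.   1. ] w 0.0501 q [-0.49 -0.13  1.49 -0.    1.78 -0.44]
```

Call:
{"name": "play_rows", "arguments": {
  "motion": [
    [-1,0,0,0,-0.14],
    [-2,0,0,0,-0.14],
    [-2,0,0,0,-0.14]
  ]
}}

```text
time: 21.25
ee_pos: [0.4704, -0.2162, 0.2123]
tool_rot: [3.134, -0.077, 0.007]
ft_force: [3.1, 0.1, 1.1]
grip_width: 0.0501
```

Run:
```python
from h import *
where("b")
```

```text
t 21.25 pl [ 13.6  85.1 212.3] jaw -179.7 F xyz [-3.1 -0.3  1.1] w 0.0501 q [-0.49 -0.14  1.49 -0.    1.78 -0.45]
```

Call:
{"name": "play_rows", "arguments": {
  "motion": [
    [-1,0,0,0,-0.14],
    [-2,0,0,0,-0.14],
    [-2,0,0,0,-0.14]
  ]
}}

```text
time: 21.55
ee_pos: [0.4683, -0.2163, 0.2124]
tool_rot: [3.133, -0.077, 0.007]
ft_force: [2.9, 0.3, 0.5]
grip_width: 0.0502
```

Call:
{"name": "play_rows", "arguments": {
  "motion": [
    [-1,0,0,0,-0.14],
    [-1.5,0,0,0,-0.14],
    [-1.5,0,0,0,-0.14]
  ]
}}

```text
time: 21.85
ee_pos: [0.4667, -0.2163, 0.2124]
tool_rot: [3.133, -0.077, 0.007]
ft_force: [2.5, -0.4, 0.8]
grip_width: 0.0499
```

Run:
```python
from h import *
where("b")
```

```text
t 21.85 pl [ 17.3  85.3 212.4] jaw -179.7 F xyz [-2.5  0.3  0.8] w 0.0499 q [-0.5  -0.15  1.5  -0.    1.78 -0.45]
```

Call:
{"name": "play_rows", "arguments": {
  "motion": [
    [-1,0,0,0,-0.14],
    [-1.5,0,0,0,-0.14],
    [-1.5,0,0,0,-0.14]
  ]
}}

```text
time: 22.15
ee_pos: [0.4656, -0.2163, 0.2125]
tool_rot: [3.133, -0.077, 0.009]
ft_force: [6.0, -0.3, -0.1]
grip_width: 0.0503
```

Call:
{"name": "play_rows", "arguments": {
  "motion": [
    [-1,0,0,0,-0.14],
    [-1,0,0,0,-0.14]
  ]
}}

```text
time: 22.35
ee_pos: [0.4652, -0.2162, 0.2125]
tool_rot: [3.133, -0.076, 0.012]
ft_force: [6.8, 0.5, -0.1]
grip_width: 0.05
```

Call:
{"name": "play_rows", "arguments": {
  "motion": [
    [-1,0,0,0,-0.14],
    [-1,0,0,0,-0.14]
  ]
}}

```text
time: 22.55
ee_pos: [0.465, -0.2162, 0.2125]
tool_rot: [3.132, -0.075, 0.015]
ft_force: [7.0, -1.0, -0.1]
grip_width: 0.0502
```

Call:
{"name": "play_rows", "arguments": {
  "motion": [
    [-1.5,0,0,0,-0.14],
    [-2.5,0,0,0,-0.14],
    [-3.3,0,0,0,-0.14],
    [-3.3,0,0,0,-0.14]
  ]
}}

```text
time: 22.95
ee_pos: [0.4633, -0.2161, 0.2126]
tool_rot: [3.132, -0.074, 0.022]
ft_force: [11.9, -1.5, -0.7]
grip_width: 0.0501
```

Call:
{"name": "play_rows", "arguments": {
  "motion": [
    [-2,0,0,0,-0.14],
    [-2.8,0,0,0,-0.14],
    [-2.8,0,0,0,-0.14],
    [-2.8,0,0,0,-0.14]
  ]
}}

```text
time: 23.35
ee_pos: [0.4625, -0.216, 0.2126]
tool_rot: [3.131, -0.073, 0.029]
ft_force: [13.5, -0.7, -1.6]
grip_width: 0.0505
```

Call:
{"name": "play_rows", "arguments": {
  "motion": [
    [-2.5,0,0,0,-0.14],
    [-3,0,0,0,-0.14],
    [-3,0,0,0,-0.14],
    [-3,0,0,0,-0.14],
    [-3,0,0,0,-0.14],
    [-3,0,0,0,-0.14]
  ]
}}

```text
time: 23.95
ee_pos: [0.4618, -0.216, 0.2125]
tool_rot: [3.131, -0.071, 0.038]
ft_force: [15.1, -0.6, -2.4]
grip_width: 0.0502
```

Run:
```python
from h import *
where("b")
```

```text
t 23.95 pl [ 22.2  85.3 212.5] jaw -179.5 F xyz [-15.1  -0.2  -2.4] w 0.0502 q [-0.51 -0.18  1.53  0.    1.77 -0.46]
```

Call:
{"name": "play_rows", "arguments": {
  "motion": [
    [-2.4,0,0,0,-0.14],
    [-2.4,0,0,0,-0.14],
    [-2.4,0,0,0,-0.14],
    [-2.4,0,0,0,-0.14],
    [-2.4,0,0,0,-0.14],
    [-2.4,0,0,0,-0.14]
  ]
}}

```text
time: 24.55
ee_pos: [0.4618, -0.2159, 0.2124]
tool_rot: [3.13, -0.069, 0.047]
ft_force: [15.0, -1.7, -3.1]
grip_width: 0.0503
```

Call:
{"name": "play_rows", "arguments": {
  "motion": [
    [1,0,0,0,-0.14],
    [4,0,0,0,-0.14],
    [8,0,0,0,-0.14],
    [13,0,0,0,-0.14],
    [15,0,-10,0,-0.14],
    [15,0,-40,0,-0.14],
    [15,0,-70,0,-0.14],
    [15,0,-70,0,-0.14]
  ]
}}

```text
time: 25.35
ee_pos: [0.4754, -0.2163, 0.2888]
tool_rot: [3.126, -0.069, 0.058]
ft_force: [0.2, -0.3, 0.4]
grip_width: 0.0502
```

Run:
```python
from h import *
where("b")
a=optics.get_image("side")[:,:,::-1];b=optics.get_image("top")[:,:,::-1]
cv2.imwrite("pics/c8.png",cv2.resize(np.hstack([a[110:310,190:390],b[110:310,190:440]]),None,fx=1.75,fy=1.75,interpolation=cv2.INTER_CUBIC))
i=a.astype(int);m=(i[:,:,0]>i[:,:,2]+50)&(i[:,:,0]>i[:,:,1]+40);m[:,365:]=0;v,u=np.nonzero(m);print(len(u),[(r,u[v==r].min(),u[v==r].max()) for r in range(v.min(),v.max()+1,3) if (v==r).any()])
o,X,Y=axes("b");print(proj("side",[np.append(o+x*X+y*Y,z)/1000 for x,y,z in((0,85,230),(0,85,196),(0,0,180),(-6,85,230))]).round(1))
```

```text
t 25.35 pl [  8.6  84.9 288.8] jaw -179.4 F xyz [-0.2  0.3  0.4] w 0.0502 q [-0.49 -0.13  1.35  0.    1.89 -0.45]
139 [(128, np.int64(358), np.int64(360)), (131, np.int64(358), np.int64(360)), (134, np.int64(358), np.int64(360)), (137, np.int64(358), np.int64(360)), (140, np.int64(358), np.int64(360)), (143, np.int64(356), np.int64(359)), (146, np.int64(352), np.int64(355)), (149, np.int64(348), np.int64(352)), (152, np.int64(345), np.int64(348)), (155, np.int64(340), np.int64(347)), (158, np.int64(340), np.int64(343)), (161, np.int64(340), np.int64(341))]
[[359.2 129.3]
 [358.8 138.6]
 [341.5 157.5]
 [357.5 128.5]]
```

View pics/c8.png

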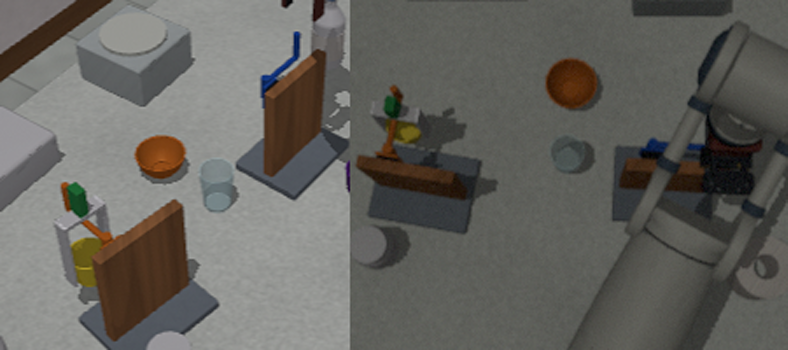

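Picture c8 shows the blue hook flat: its post is at column 359, rows 128–140 of the side image, against a predicted 359, 129. The orange hook is out with the pot hanging on it, and the beaker and bowl are unmoved. The gripper is clear of everything, so I'm handing in.

```bash
python3 -c "
from rig import workorder
print(workorder.hand_in())"
```

```text
the job is handed in; nothing more can be done
None
```

The job is done and handed in at about 25 s on the robot's clock, against the 72 s limit.

- **Orange hook:** I pushed its post round to the fully-out stop. The stop showed as about 12.6 N along the board, with only about 2 N square to it.
- **Pot:** I gripped it by the green tab, lifted it over the blue post and carried it across. I lowered it until the orange hook bore its weight (vertical force went from -1.5 N to about 0), then opened the fingers.
- **Blue hook:** I folded it to its stop, then pressed it in steps. It held 15 N, reading 15.1 N and 15.0 N 0.6 s apart. The highest force read square to the board was 15.1 N.

**Last checks:** The final pictures show the blue hook flat, with its post within about 1 pixel of the predicted place. The orange hook is still out with the pot hanging on it. The beaker and bowl look unmoved, the gripper is clear and the wrist force is near zero.

**What went wrong or is uncertain:**
- While lining up on the pot tab I first moved about 12 mm the wrong way along the hook arm. I corrected it before closing the fingers, and the wrist showed no lasting force.
- Forces were only read at the end of each move, so I did not see short peaks in between.
- The ramp up to 15 N meant the pad was under 12–15 N for about 1.6 s in all, not just the half second.
- The pot hung slightly tilted or turned just after release. It was still on the orange hook in the last picture.

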